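Arm the inspection camera and show it the tuner board

TASK

Take the stylus out of its stand, press the recessed pusher in the camera's control box fully down with the stylus tip to arm the camera, and put the stylus back upright in its stand. Then pull the framed board with the tuner can (the plain metal box with two stubs) up out of the receiver chassis and hold it in the air in front of the inspection camera: upright, its component side squarely facing the lens, centred on the lens and about 11 cm in front of it. Finish while still holding it there, still and touching nothing else, with the other board and everything else left where it was.

Things in the scene. Friction and masses are not known exactly. Their poses are not given: they have to be found in the camera images.
- board: Board to present: green, in a rigid aluminium frame 100 (own y) x 90 high (own z) x 8 mm thick (own x), about 120 g. Origin: middle of its lower edge. Component side faces own -x: in its lower half (14 to 48 mm up) a metal tuner can 60 mm wide, 11 mm proud of the frame, with two stubs 10 mm long. Back flat. Grip the frame's bare top bar (14 mm high) across the 8 mm.
- board_mid (a point): Centre of that board, 45 mm above its lower edge; axes as the board's.
- power_board: The other board, in the same kind of frame, with a finned heatsink in place of the tuner can. It stays in the chassis.
- chassis: Opened receiver chassis, fixed: steel pan 190 (own x) x 140 mm, walls 18 mm, floor 6 mm thick. Boards stand on the floor in two slots at own x = -48 and +48 mm (either board in either), component sides to own -x, side edges in plastic guides rising 41 mm above the counter, 1.3 mm play. Origin: centre of its underside. Lift a board straight up 40 mm to free it.
- stylus: Stylus 117 mm long, 45 g, standing tip down. Origin at the tip, own z up along it: tip 5 mm across, steel shaft 8 mm up to 44 mm, flat collar 19 mm across from 44 to 50 mm, round grey grip 13 mm across from 50 to 117 mm. In the stand the collar rests on the stand's top and the tip is 6 mm above the counter.
- stand: Wooden stylus stand fixed to the counter, a block 60 x 60 x 50 mm with one upright round hole 12 mm across and 48 mm deep in the middle of its top. Origin at the centre of its underside.
- controlbox: The camera's control box fixed to the counter, a grey box 110 (own x) x 90 (own y) x 42 mm high with a black strip on top at its +x end. Origin at the centre of its underside. Only the stylus may push its pusher.
- pusher_hole (a point): Centre of the mouth of the pusher's round hole, 12 mm across, in the top face of the control box (42 mm above the counter), 15 mm to own -x from the box's centre. The white round pusher, 9 mm across, lies 6 mm below the mouth and moves straight down.
- pusher (a joint): Travel of the spring pusher, m: 0 at rest, 0.004 fully down (about 3.6 N); it springs back.
- camera: Inspection camera on a column, steel foot 120 x 110 mm fixed to the counter; looks level along own +x. Origin: centre of the foot's underside; column 30 mm behind it, top 254 mm above the counter. White head 50 mm wide, 46 mm high with a dark round lens barrel, clamped with the lens 150 to 200 mm above the counter. The board must not touch it.
- lens (a point): Centre of the front glass of the lens, 87 mm ahead of the camera's origin; own +x is the direction in which it looks (level), z up. The place to present the board is on this axis, 110 mm ahead.
- multimeter: Blue multimeter 165 x 82 x 42 mm lying on the counter; leave alone.
- splitter: Chrome coaxial splitter 78 x 34 x 18 mm; leave alone.
- brick: Black power brick 105 x 50 x 31 mm; leave alone.
- lnb: White dish receiver head, 56 mm across and 95 mm high, standing upright; leave alone.
- screwtray: Grey divided tray 120 x 80 x 25 mm; leave alone.
Things that resemble listed ones, but are neither listed nor needed, are in the scene too. There is more than one size of the stylus; the job needs the smaller.

How it is judged:
On the way, in this order (a step that is already met when the one before it is completed fails the run):
1. the pusher is fully down under the stylus (value of joint pusher above 0.003 m and contact force between stylus and controlbox above 0.8 N), for 0.1 s.
2. the stylus is back in its stand and let go (z of stylus in the frame of stand below 0.013 m and horizontal distance between stylus and stand below 0.008 m and angle between stylus's own z axis and vertical below 0.15 rad and contact force between the fingers and stylus below 0.1 N and value of joint pusher below 0.001 m), for 0.2 s.
3. the tuner board is out of the chassis, in the fingers (z of board in the frame of chassis above 0.05 m and contact force between the fingers and board above 0.5 N), for 0.2 s.
At the end, for the whole second after the job is handed in: Fingers hold the tuner board still in the air: centre within 16 mm of the lens axis across and in height, 85 to 140 mm ahead of the lens, component side to it, square and upright within 0.2 rad. Stylus home in its stand (8 mm, 0.15 rad). Other board in its slot (20 mm). Board touches nothing else (x of board_mid in the frame of lens between 0.085 and 0.14 m and y of board_mid in the frame of lens between -0.016 and 0.016 m and z of board_mid in the frame of lens between -0.016 and 0.016 m and angle between the x axis of board_mid and the x axis of lens, either way round below 0.2 rad and x of lens in the frame of board_mid below 0 m and angle between each of board, power_board's own z axis and vertical below 0.2 rad and contact force between the fingers and board above 0.5 N and linear speed of board below 0.02 m/s and angular speed of board below 0.15 rad/s and contact force between board and chassis below 0.1 N and contact force between board and camera below 0.1 N and contact force between board and controlbox below 0.1 N and contact force between board and stand below 0.1 N and z of stylus in the frame of stand below 0.013 m and horizontal distance between stylus and stand below 0.008 m and angle between stylus's own z axis and vertical below 0.15 rad and distance of power_board from where it was at the start of the episode below 0.02 m); the arm keeps its last pose, push and grip.
It fails at once if the gripper itself pushes the pusher (contact force between the fingers and controlbox above 0.5 N and value of joint pusher above 0.0015 m).
It fails at once if the board knocks against the camera (contact force between board and camera above 1 N).
It fails at once if the other board is disturbed (distance of power_board from where it was at the start of the episode above 0.03 m).
It fails at once if a bystander is moved more than 30 mm (distance of any of multimeter, splitter, brick, lnb, screwtray from where it was at the start of the episode above 0.03 m).
It also fails if it takes over 61 s, if anything falls off the work surface, if the arm or the gripper's body presses on something with over 40 N, if the wrist force passes 120 N, or if a joint passes its speed limit or range.

ROBOT

A 6-joint arm with a two-finger parallel gripper is mounted at the origin on the work surface. World frame = base frame: x ahead of the robot, y to its left, z up, the work surface at z = 0. Lengths are in m, angles in rad, forces in N, time in s.
With the tool pointing down it reaches from about 0.35 to 0.975 m from the base axis. Payload 4.9 kg.
Tool frame: the origin (TCP) lies on the front face of the gripper's body, between the roots of the fingers; the fingertips stand ctrl.finger_overhang ahead of it and the grasp point (between the pads) lies 54 mm ahead of it (ctrl.finger_overhang is the distance from the TCP to the fingertips, in m); z points along the fingers, y is the line along which they close (so a half turn about z gives the same grasp; the last joint's range is limited). The gripper opens to 85 mm and grips with 20 to 120 N. Pads are 22 mm wide; open, the fingers measure 114 mm over their backs; the gripper's body (76 mm by 85 mm) begins 54 mm behind the grasp point. The pads swing forward as they close: fully open they stand 13 mm farther back than shut.
Start: joints at [-1.232, 0.053, 1.613, -0, 1.476, -0.119], TCP at [0.276, -0.561, 0.304] pointing down, gripper open.
Joint ranges: [-3.01, 3.01], [-1.01, 2.22], [0.06, 2.58], [-1.02, 4.17], [0.09, 2.62], [-3.14, 3.14]. Speed limits (rad/s): [2.57, 2.57, 3.14, 3.14, 3.14, 3.14].

INTERFACE

Orientations are given as a rotation vector (axis times angle).
In Python, from station import ctrl, vision gives the robot as it stands. The module is installed in compiled form; this text tells all that it offers.
- The arm moves only by the tool drive_tool, never from a script. Its argument "rows" is a list of rows, each a list of 2 entries, a list of its own where there are three numbers: the shift along the tool's x, y, z in m, then the turn about the tool's z in rad. A call has 1 to 10 rows; each row shifts and turns the commanded pose from where the row before left it, along the tool's axes as they then stand; what a row does not reach is not made up. A row lasts 1/10 s, in which the tool goes at most 50 mm and 8.59 degrees, less where a joint would pass 70% of its speed; a pose out of reach is approached as far as the arm can. A call with a gripper value outside its range is refused whole. "jaw" is the closure, from 0 (fully open) to 1 (shut), set as the call begins (left out, the last holds). The fingers move at their own pace and stop on an object; "grip_force" is the grip in N (left out, the last holds). Time passes only in rows, so rows that do not move let the fingers close. It gives the time, the measured TCP pose, the force, the opening and the grip force at its end, in the units of the state.
- ctrl.get_obs(): the state, without advancing time (a new reading comes with each control period).
- vision.get_image(name): name is "scene" or "top" or "wrist"; returns a dict with "image" (384x512x3 uint8, blue, green, red), "vertical_fov" (degrees; the focal length in pixels is half the picture's height over the tangent of half this angle, whatever the lens; pixels are square), "cx", "cy" (the principal point, pixels), "dist_coeffs" ([k1, k2, p1, p2, k3] as OpenCV has them; the pictures are not rectified), "R" (3x3) and "t" (3): a world point X has camera coordinates R X + t. Camera axes: x right, y down, z forward; pixel columns grow to the right and rows downward; lengths in m; the calibration is good to about 2 mm. A picture is of the moment at which its call begins. There is no depth.
- ctrl.finish_job(): hands the job in; it is judged then, once.
The state is a dict: "t": time; "q": joint angles; "dq": joint speeds; "effort": joint torques, N m; "tool_pos": TCP position; "tool_rot": TCP orientation; "contact_force": force on the tool from outside, world axes, zero at the start; "wrist_torque": the same for the moment, N m; "opening": finger opening in m; "grip_force": force on a finger pad.
Only numpy, scipy, OpenCV 4.12 (cv2) and the standard library are available. Lean on these libraries where they do the work, as an engineer would, in place of code of your own. Each camera call takes 0.05 s, during which the arm holds its last target. There are 200 camera calls.

## Working session

There is one attempt and no reset: what is moved stays moved. The work goes in short steps, Python scripts to look and compute and a tool call to move; the robot and the scene stay as the last step left them, time stands still between calls to the robot, and variables do not carry over. Pictures are saved under pics/ and viewed, at most 10 in all, crops included, and the job is handed in when it is done.

Besides the shell and the picture viewer there is one more tool, called after ">>>" as a command line: name --argument value ..., lists and objects as JSON in quotes. drive_tool: Moves the arm, as the interface text tells. Its arguments: {"type":"object","properties":{"rows":{"type":"array","items":{"type":"array"}},"jaw":{"type":"number"},"grip_force":{"type":"number"}},"required":["rows"]}

```bash
mkdir -p pics
cat > h.py <<'E'
import numpy as np, cv2
from station import ctrl, vision
def snap(n,save=None):
    d=vision.get_image(n)
    f=d["image"].shape[0]/2/np.tan(np.radians(d["vertical_fov"])/2)
    d["K"]=np.array([[f,0,d["cx"]],[0,f,d["cy"]],[0,0,1.]]); d["D"]=np.array(d["dist_coeffs"],float)
    d["R"]=np.array(d["R"]);d["t"]=np.array(d["t"])
    if save: cv2.imwrite(save,d["image"]); 
    import pickle; pickle.dump(d,open(f"{n}.pkl","wb"))
    return d
def load(n):
    import pickle; return pickle.load(open(f"{n}.pkl","rb"))
def ray(d,u,v):
    p=cv2.undistortPoints(np.array([[[u,v]]],float),d["K"],d["D"])[0,0]
    return -d["R"].T@d["t"], d["R"].T@np.array([p[0],p[1],1.])
def atz(d,u,v,z):
    c,r=ray(d,u,v); return c+r*(z-c[2])/r[2]
def proj(d,X):
    return cv2.projectPoints(np.array(X,float).reshape(-1,1,3),cv2.Rodrigues(d["R"])[0],d["t"],d["K"],d["D"])[0][:,0]
def tri(obs):
    A=np.zeros((3,3));b=np.zeros(3)
    for d,u,v in obs:
        c,r=ray(d,u,v); r/=np.linalg.norm(r);P=np.eye(3)-np.outer(r,r);A+=P;b+=P@c
    return np.linalg.solve(A,b)
E
python3 - <<'E'
from h import *
a=snap("top");b=snap("scene")
for n,d in (("top",a),("scene",b)):
    cv2.imwrite(f"pics/{n}0.png",cv2.resize(d["image"],(800,600),interpolation=cv2.INTER_CUBIC))
    print(n,-d["R"].T@d["t"],d["K"][0,0],d["D"],d["R"][2])
o=ctrl.get_obs();print(o,ctrl.finger_overhang)
E
```

```text
top [ 0.35693471 -0.08233573  1.38986895] 423.98351141661345 [-0.09685516  0.          0.          0.          0.        ] [ 0.18074439  0.02689529 -0.9831623 ]
scene [0.95392856 0.5495415  0.80706087] 382.219435389196 [-0.07978437  0.          0.          0.          0.        ] [-0.36767282 -0.61040495 -0.7015857 ]
{'t': 0.1, 'q': array([-1.23201106e+00,  5.32901117e-02,  1.61420106e+00,  1.24189715e-05,
        1.47601484e+00, -1.18981921e-01]), 'dq': array([-0.00133467, -0.00266111, -0.00538884,  0.00075938,  0.00129411,
        0.00141353]), 'effort': array([-1.20349696e-04, -3.94905567e+01, -3.71363425e+01, -1.22603697e-04,
        3.93167313e-03, -1.07085233e-05]), 'tool_pos': array([ 0.27607917, -0.56021871,  0.30275979]), 'tool_rot': array([-3.05780775e+00, -7.12363503e-01,  3.10154983e-04]), 'contact_force': array([ 0.31045278, -0.13650013, -0.5945815 ]), 'wrist_torque': array([ 0.00673542,  0.03708019, -0.00763698]), 'grip_force': 0.0, 'opening': 0.08575875197915417} 0.0726
```

View pics/top0.png

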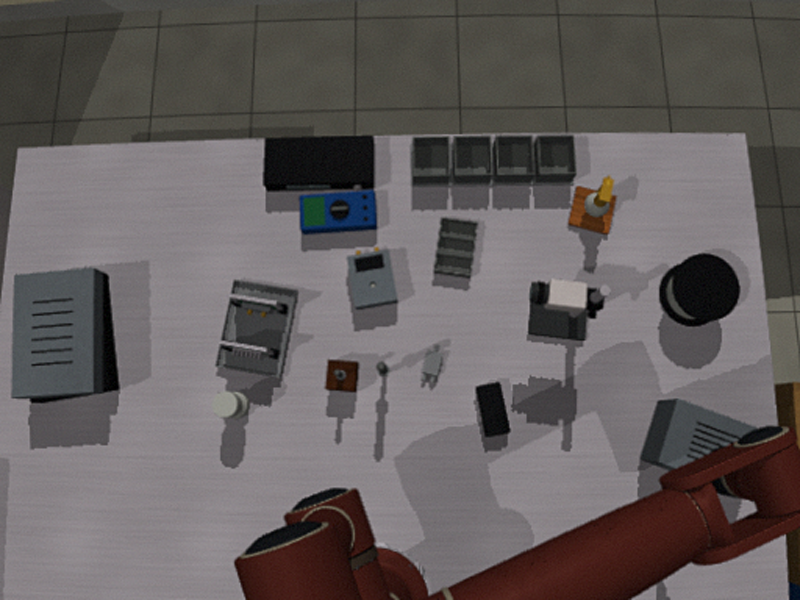

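View pics/scene0.png

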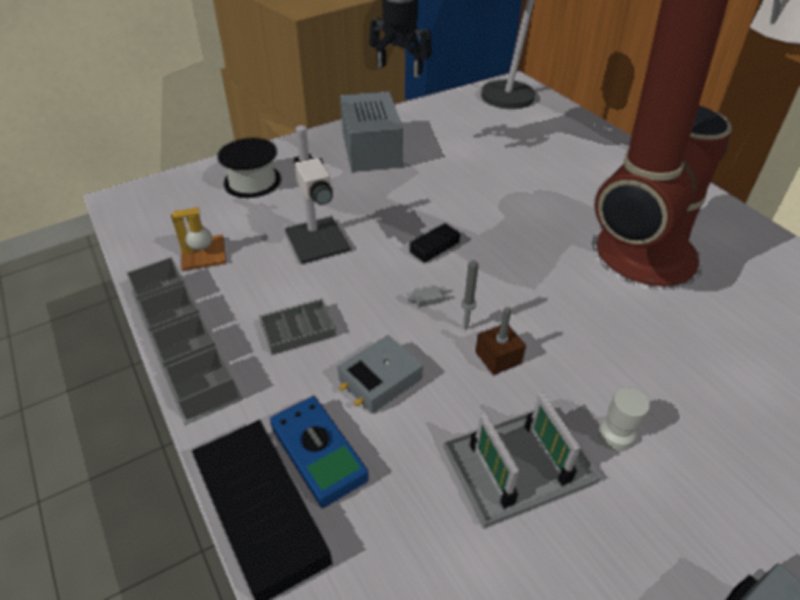

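Top view (800x600): the candidates for the stylus are the small one in the wooden stand at (341,374) and the larger free-standing one at (382,368), so I choose the one in the stand. Control box is at (372,278), chassis at (258,328). The far board at (257,300) shows two stubs, so it is the tuner board. The near one at (250,350) has fins. The camera foot is at (558,322), and the lens at (540,293) looks left (+y).

Run:
```python
from h import *
a=load("top");b=load("scene")
def crop(d,x,y,w,h,s,n):
    im=cv2.resize(d["image"][y:y+h,x:x+w],None,fx=s,fy=s,interpolation=cv2.INTER_CUBIC); im=cv2.convertScaleAbs(im,alpha=1.3,beta=20)
    for i in range(0,w,10): cv2.line(im,(i*s,0),(i*s,6 if i%50 else 16),(0,0,255),1)
    for i in range(0,h,10): cv2.line(im,(0,i*s),(6 if i%50 else 16,i*s),(0,0,255),1)
    cv2.imwrite(n,im)
crop(a,130,150,160,115,5,"pics/top1.png")
crop(b,200,160,200,150,4,"pics/sc1.png")
```

```text
(no output)
```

View pics/top1.png

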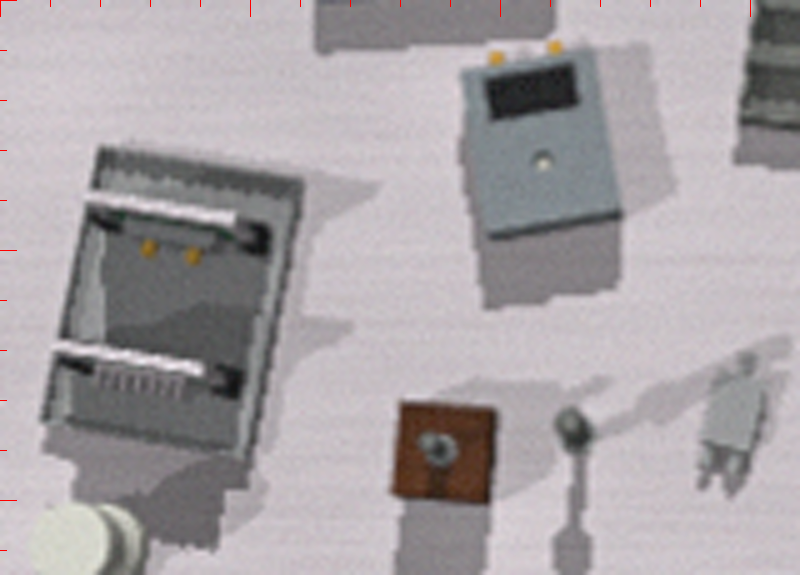

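View pics/sc1.png

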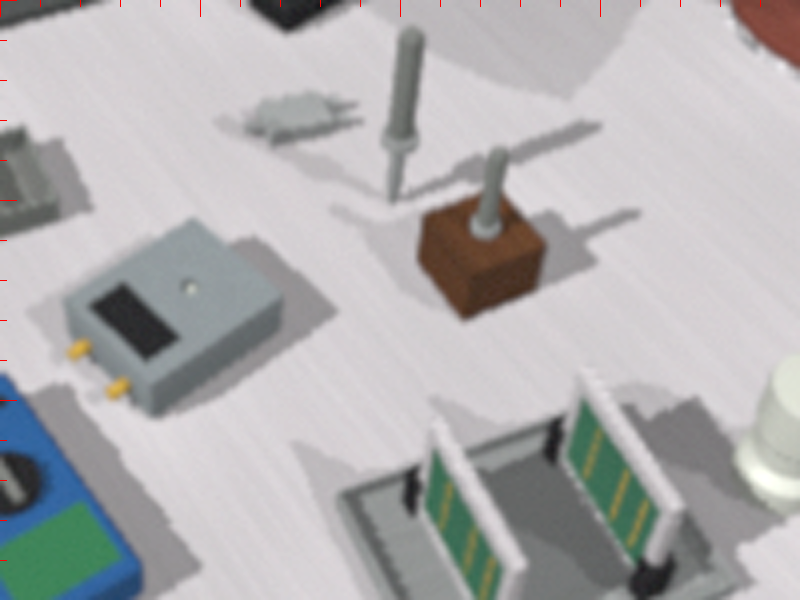

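```bash
cat > m.py <<'E'
from h import *
a=load("top");b=load("scene")
T=lambda x,y:((x+.5)/5-.5+130,(y+.5)/5-.5+150)
S=lambda x,y:((x+.5)/4-.5+200,(y+.5)/4-.5+160)
def rep(n,d,F,pts,z):
    P=np.array([atz(d,*F(*p),z) for p in pts]);print(n,P[:,:2].round(4).tolist(),"mean",P.mean(0).round(4),"edges",np.linalg.norm(P-np.roll(P,-1,0),axis=1).round(3))
    return P
rep("stand T",a,T,[(400,402),(496,408),(490,502),(392,495)],.05)
rep("stand S",b,S,[(500,188),(545,243),(466,278),(420,217)],.05)
rep("stylus T",a,T,[(441,450)],.123)
rep("stylus S",b,S,[(500,152)],.121)
rep("collar S",b,S,[(486,226)],.053)
rep("box T",a,T,[(462,70),(596,50),(622,213),(490,237)],.042)
rep("box S",b,S,[(193,218),(283,297),(152,384),(65,300)],.042)
rep("hole T",a,T,[(542,160)],.04);rep("hole S",b,S,[(189,288)],.04)
rep("chassis T",a,T,[(98,147),(303,180),(243,460),(42,422)],.018)
rep("far T",a,T,[(85,197),(237,218)],.096);rep("near T",a,T,[(55,346),(203,369)],.096)
print(tri([(a,*T(542,160)),(b,*S(189,288))]))
rep("far S",b,S,[(434,430),(515,570)],.096);rep("near S",b,S,[(585,376),(675,508)],.096)
E
python3 m.py
python3 - <<'E'
from h import *
a=load("top");b=load("scene")
ims=[]
for d,x,y in ((a,330,170),(b,175,70)):
    im=cv2.resize(d["image"][y:y+100,x:x+66],None,fx=6,fy=6,interpolation=cv2.INTER_CUBIC); ims.append(cv2.convertScaleAbs(im,alpha=1.3,beta=20))
cv2.imwrite("pics/cam.png",np.hstack(ims))
E
```

```text
stand T [[0.4815, 0.0897], [0.4772, 0.0286], [0.418, 0.0322], [0.4227, 0.0943]] mean [0.4499 0.0612 0.05  ] edges [0.061 0.059 0.062 0.059]
stand S [[0.421, 0.0439], [0.4267, 0.0983], [0.4896, 0.0949], [0.4835, 0.037]] mean [0.4552 0.0685 0.05  ] edges [0.055 0.063 0.058 0.063]
stylus T [[0.4458, 0.0554]] mean [0.4458 0.0554 0.123 ] edges [0.]
stylus S [[0.4514, 0.0669]] mean [0.4514 0.0669 0.121 ] edges [0.]
collar S [[0.4527, 0.0681]] mean [0.4527 0.0681 0.053 ] edges [0.]
box T [[0.7001, 0.0523], [0.7123, -0.0358], [0.6034, -0.0521], [0.5886, 0.0334]] mean [ 6.511e-01 -5.000e-04  4.200e-02] edges [0.089 0.11  0.087 0.113]
box S [[0.6098, -0.0467], [0.595, 0.0417], [0.7004, 0.0576], [0.7159, -0.0282]] mean [0.6553 0.0061 0.042 ] edges [0.09  0.107 0.087 0.108]
hole T [[0.6394, -0.0002]] mean [ 6.394e-01 -2.000e-04  4.000e-02] edges [0.]
hole S [[0.642, 0.0028]] mean [0.642  0.0028 0.04  ] edges [0.]
chassis T [[0.6569, 0.2995], [0.6325, 0.1602], [0.4474, 0.1962], [0.4728, 0.3304]] mean [0.5524 0.2466 0.018 ] edges [0.141 0.189 0.137 0.187]
far T [[0.6077, 0.2849], [0.5932, 0.1876]] mean [0.6005 0.2363 0.096 ] edges [0.098 0.098]
near T [[0.5135, 0.3005], [0.4985, 0.2066]] mean [0.506  0.2535 0.096 ] edges [0.095 0.095]
[6.40328209e-01 7.72916231e-06 3.60488927e-02]
far S [[0.6002, 0.2002], [0.6162, 0.2915]] mean [0.6082 0.2459 0.096 ] edges [0.093 0.093]
near S [[0.5041, 0.2159], [0.5199, 0.3079]] mean [0.512  0.2619 0.096 ] edges [0.093 0.093]
```

View pics/cam.png

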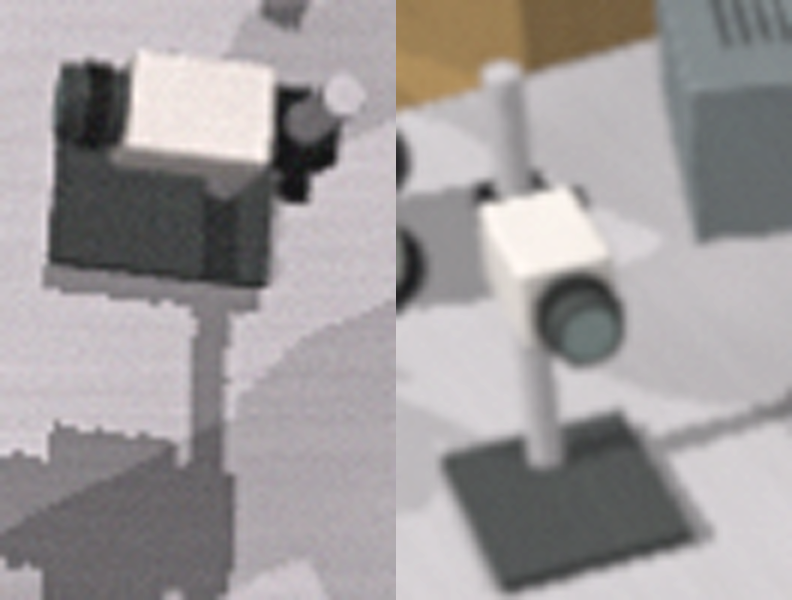

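The control box mouth, stand and boards agree between views to about 6 mm. In the camera crop the lens glass is at (590,335) on the right half, the foot corners at (445,460), (620,412), (695,538) and (503,590), and the column top at (500,70). Next I fit the camera pose and take wrist pictures from closer.

```bash
cat >> m.py <<'E'
print("--cam")
CT=lambda x,y:((x+.5)/6-.5+330,(y+.5)/6-.5+170)
CS=lambda x,y:((x-396+.5)/6-.5+175,(y+.5)/6-.5+70)
f=rep("foot S",b,CS,[(445,460),(620,412),(695,538),(503,590)],.01)
rep("foot T",a,CT,[(50,265),(270,285)],.01)
rep("col S",b,CS,[(502,72)],.254);rep("col T",a,CT,[(343,95)],.254)
from scipy.optimize import least_squares
def W(p,q): c,s=np.cos(p[2]),np.sin(p[2]); return np.array([p[0]+c*q[0]-s*q[1],p[1]+s*q[0]+c*q[1],q[2]])
obs=[(b,CS(445,460),(60,-55)),(b,CS(620,412),(-60,-55)),(b,CS(695,538),(-60,55)),(b,CS(503,590),(60,55))]
E
python3 m.py | sed -n '/--cam/,$p'
```

```text
--cam
foot S [[0.6276, -0.4511], [0.5227, -0.4399], [0.539, -0.3171], [0.6461, -0.3319]] mean [ 0.5839 -0.385   0.01  ] edges [0.105 0.124 0.108 0.121]
foot T [[0.5342, -0.3256], [0.5217, -0.4458]] mean [ 0.5279 -0.3857  0.01  ] edges [0.121 0.121]
col S [[0.5795, -0.4165]] mean [ 0.5795 -0.4165  0.254 ] edges [0.]
col T [[0.5791, -0.4201]] mean [ 0.5791 -0.4201  0.254 ] edges [0.]
```

>>> drive_tool --rows '[[[0,0,0],0]]'

```text
t: 0.2
tool_pos: [0.2761, -0.5604, 0.3031]
tool_rot: [-3.058, -0.713, 0.0]
contact_force: [-0.8, 0.4, -0.1]
opening: 0.0856
grip_force: 0.0
```

>>> drive_tool --rows '[[[0.0287,-0.0319,0],0],[[0.0287,-0.0319,0],0],[[0.0287,-0.0319,0],0],[[0.0287,-0.0319,0],0],[[0.0287,-0.0319,0],0],[[0.0287,-0.0319,0],0],[[0.0287,-0.0319,0],0],[[0.0287,-0.0319,0],0],[[0.0287,-0.0319,0],0],[[0.0287,-0.0319,0],0]]'

```text
t: 1.2
tool_pos: [0.3927, -0.1459, 0.3038]
tool_rot: [3.059, 0.712, 0.001]
contact_force: [0.4, 0.0, 0.4]
opening: 0.085
grip_force: 0.0
```

>>> drive_tool --rows '[[[0.0287,-0.0319,0],0],[[0.0287,-0.0319,0],0],[[0,0,0],-0.14],[[0,0,0],-0.14],[[0,0,0],-0.14],[[0,0,0],-0.14],[[0,0,0],-0.14],[[0,0,0],-0.14],[[0,0,0],-0.14],[[0,0,0],-0.14]]'

```text
t: 2.2
tool_pos: [0.4158, -0.065, 0.3037]
tool_rot: [-2.207, -2.235, 0.0]
contact_force: [0.5, 0.4, -0.1]
opening: 0.0854
grip_force: 0.0
```

```bash
cat >> m.py <<'E'
print("--lens")
c,r=ray(b,*CS(590,335))
n=np.array([np.cos(np.radians(82.7)),np.sin(np.radians(82.7)),0]);o=np.array([.5815,-.389,0])
L=c+r*(n@(o+.087*n-c))/(n@r);print("lens on S ray",L)
rep("big S",b,S,[(394,198)],0)
E
python3 m.py | sed -n '/--lens/,$p'
python3 - <<'E'
from h import *
d=snap("wrist");cv2.imwrite("pics/w0.png",cv2.resize(d["image"],(800,600),interpolation=cv2.INTER_CUBIC))
o=ctrl.get_obs();print(o["tool_pos"],o["tool_rot"],o["q"],-d["R"].T@d["t"],d["R"],d["K"][0,0],d["D"])
E
```

```text
--lens
lens on S ray [ 0.59439249 -0.30294062  0.17085297]
big S [[0.4574, -0.0214]] mean [ 0.4574 -0.0214  0.    ] edges [0.]
[ 0.41583597 -0.06496599  0.30373902] [-2.20316669e+00 -2.23923730e+00  1.59550950e-04] [-3.32205294e-01 -4.71374285e-01  2.06115387e+00  9.54086912e-06
  1.55206901e+00 -3.48444348e-01] [0.41491925 0.00342887 0.37313078] [[ 9.99941332e-01  1.07973826e-02 -8.65764505e-04]
 [ 1.06248905e-02 -9.62124988e-01  2.72401579e-01]
 [ 2.10825040e-03 -2.72394796e-01 -9.62183262e-01]] 343.5753432807935 [-0.00390312  0.          0.          0.          0.        ]
```

View pics/w0.png

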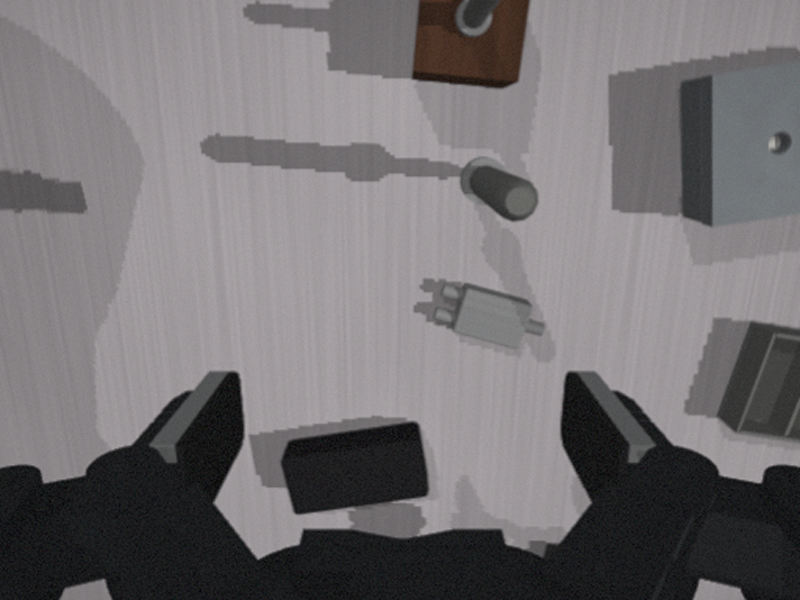

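Wrist view: stand collar at (474,17), large stylus top at (518,200), splitter at (490,315), hole at (779,143) right. I measure these, then move over the stand.

```bash
cat > w.py <<'E'
from h import *
d=load("wrist")
F=lambda x,y:((x+.5)*.64-.5,(y+.5)*.64-.5)
for n,p,z in (("hole",(779,143),.042),("collar",(474,17),.055),("standfrontL",(415,76),.05),("standfrontR",(519,82),.05),("bigtop",(518,200),.15),("bigbase",(480,178),.01)):
    print(n,atz(d,*F(*p),z).round(4))
E
python3 w.py
```

```text
hole [0.6398 0.0008 0.042 ]
collar [0.4529 0.0646 0.055 ]
standfrontL [0.4216 0.0349 0.05  ]
standfrontR [0.4805 0.0324 0.05  ]
bigtop [ 0.463  -0.0223  0.15  ]
bigbase [ 0.4668 -0.0242  0.01  ]
```

>>> drive_tool --rows '[[[0.02,0.01,0],0],[[0.04,0.012,0],0],[[0.04,0.012,0],0],[[0.01,0,0],0],[[0,0,0],0]]'

```text
t: 2.75
tool_pos: [0.449, 0.0463, 0.3037]
tool_rot: [-2.212, -2.231, 0.001]
contact_force: [-0.0, -0.9, 0.7]
opening: 0.0856
grip_force: 0.0
```

Run:
```python
from h import *
d=snap("wrist");cv2.imwrite("pics/w1.png",cv2.resize(d["image"],(800,600),interpolation=cv2.INTER_CUBIC))
o=ctrl.get_obs();print(o["tool_pos"],o["tool_rot"])
```

```text
[0.44899916 0.04537221 0.30369302] [ 2.21340873e+00  2.22942505e+00 -1.30982366e-03]
```

View pics/w1.png

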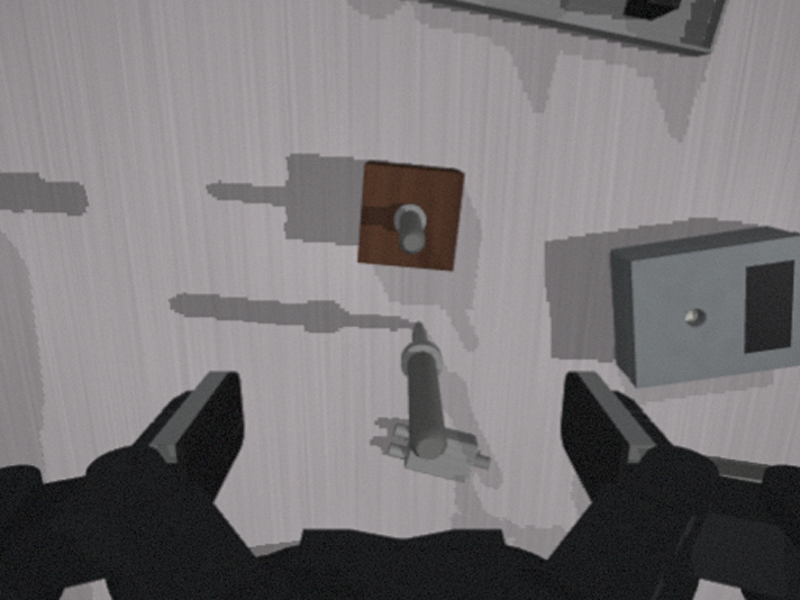

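Run:
```python
from h import *
d=load("wrist")
F=lambda x,y:((x+.5)*.64-.5,(y+.5)*.64-.5)
P=[]
for n,p,z in (("c1",(366,162),.05),("c2",(463,172),.05),("c3",(453,270),.05),("c4",(358,262),.05),("hole",(695,317),.042),("collar",(410,218),.055),("top",(413,241),.123)):
    X=atz(d,*F(*p),z);P.append(X);print(n,X.round(4))
print(np.mean(P[:4],0), -d["R"].T@d["t"])
# where does the gripper centreline appear: point 54mm and 72 ahead
o=ctrl.get_obs();print(o["tool_pos"], proj(d,[o["tool_pos"]-[0,0,.054]])/.64)
from scipy.spatial.transform import Rotation as Ro
print(Ro.from_rotvec(o["tool_rot"]).as_matrix().round(4))
```

```text
c1 [0.427  0.0986 0.05  ]
c2 [0.4842 0.0932 0.05  ]
c3 [0.4802 0.0336 0.05  ]
c4 [0.4213 0.0383 0.05  ]
hole [0.6398 0.0011 0.042 ]
collar [0.4531 0.0665 0.055 ]
top [0.4536 0.0659 0.123 ]
[0.45317675 0.06594163 0.05      ] [0.44845932 0.11473943 0.37306874]
[0.44899916 0.04537221 0.30369302] [[402.71073928 414.6479856 ]]
[[-7.2e-03  1.0e+00 -6.0e-04]
 [ 1.0e+00  7.2e-03 -6.0e-04]
 [-6.0e-04 -6.0e-04 -1.0e+00]]
```

>>> drive_tool --rows '[[[0.0206,0.0043,0],0],[[0,0,0.03],0],[[0,0,0.04],0],[[0,0,0.04],0],[[0,0,0.03],0],[[0,0,0],0],[[0,0,0],0]]'

```text
t: 3.5
tool_pos: [0.4534, 0.0648, 0.1643]
tool_rot: [-2.216, -2.227, 0.001]
contact_force: [0.3, 0.7, 1.3]
opening: 0.0852
grip_force: 0.0
```

Run:
```python
from h import *
d=snap("wrist");cv2.imwrite("pics/w2.png",cv2.resize(d["image"],(800,600),interpolation=cv2.INTER_CUBIC))
o=ctrl.get_obs();print(o["tool_pos"],proj(d,[[.4533,.066,.123]])/.64)
```

```text
[0.45434548 0.06502675 0.16570928] [[402.4756997  434.02966951]]
```

View pics/w2.png

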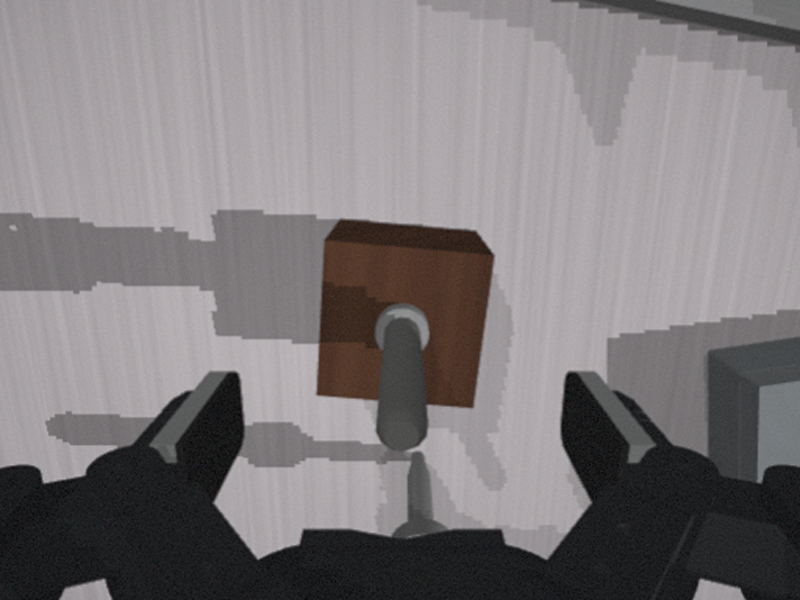

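The stylus top sits at (402,432), midway between the pads and matching the prediction. Descend and grip.

>>> drive_tool --rows '[[[0,0,0.023],0],[[0,0,0],0],[[0,0,0],0]]'

```text
t: 3.85
tool_pos: [0.4542, 0.0656, 0.1427]
tool_rot: [2.213, 2.228, 0.002]
contact_force: [0.5, 0.1, 0.1]
opening: 0.0856
grip_force: 0.0
```

>>> drive_tool --rows '[[[0,0,0],0],[[0,0,0],0],[[0,0,0],0],[[0,0,0],0],[[0,0,0],0],[[0,0,0],0],[[0,0,0],0],[[0,0,0],0],[[0,0,0],0],[[0,0,0],0]]' --jaw 1 --grip_force 50

```text
t: 4.85
tool_pos: [0.4535, 0.0658, 0.1411]
tool_rot: [2.214, 2.229, 0.0]
contact_force: [-1.3, 0.2, 3.6]
opening: 0.0118
grip_force: 48.9
```

>>> drive_tool --rows '[[[0,0,-0.02],0],[[0,0,-0.03],0],[[0,0,-0.03],0],[[0,0,-0.02],0],[[-0.0133,0.0372,0],0],[[-0.0133,0.0372,0],0],[[-0.0133,0.0372,0],0],[[-0.0133,0.0372,0],0],[[-0.0131,0.0372,0],0],[[0,0,0],0]]'

```text
t: 5.85
tool_pos: [0.6425, -0.0009, 0.2388]
tool_rot: [-2.215, -2.227, 0.002]
contact_force: [-0.3, 0.6, -0.1]
opening: 0.0121
grip_force: 49.1
```

>>> drive_tool --rows '[[[0,0,0.01],0],[[0,0,0.015],0],[[0,0,0.015],0],[[0,0,0],0],[[0,0,0],0]]'

```text
t: 6.35
tool_pos: [0.6388, 0.0012, 0.1998]
tool_rot: [-2.212, -2.229, 0.002]
contact_force: [-0.0, -0.3, 0.7]
opening: 0.0119
grip_force: 49.1
```

Run:
```python
from h import *
d=snap("wrist")
o=ctrl.get_obs();t=o["tool_pos"]
im=d["image"]; cv2.imwrite("pics/w3.png",cv2.resize(im[180:330,156:356],(800,600),interpolation=cv2.INTER_CUBIC))
print(t,o["q"],o["opening"]);
q=lambda X:((proj(d,X)-[156,180]+.5)*4-.5).round(1).tolist()
print("hole",q([.6398,.001,.042]),"pusher",q([.6398,.001,.036]),"tip expected",q(t+[0,0,-.1365]))
```

```text
[0.63946527 0.00109896 0.20098923] [-1.14587152e-01  1.67042145e-01  1.66605477e+00  3.00725667e-05
  1.30836815e+00 -1.21891442e-01] 0.011533332906412432
hole [[415.2, 36.6]] pusher [[415.1, 26.8]] tip expected [[413.7, 77.4]]
```

View pics/w3.png

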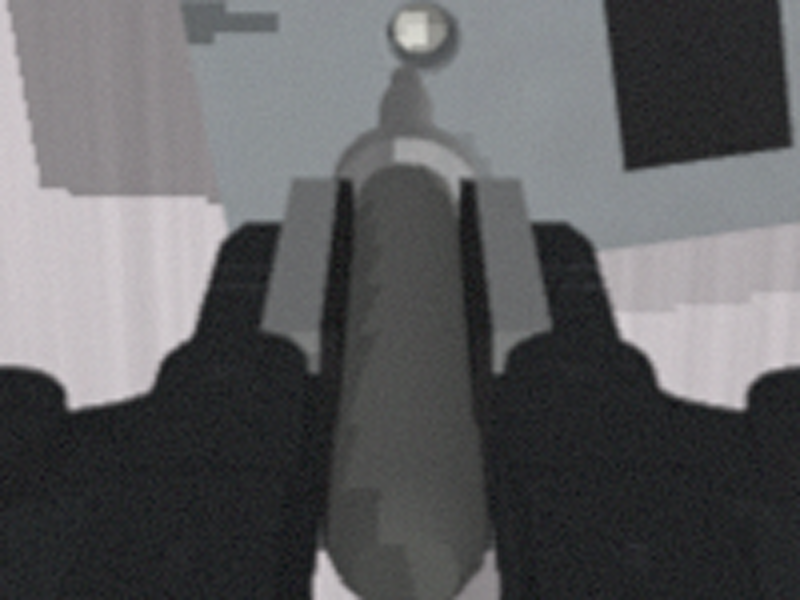

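The tip is at (405,72) and the hole mouth at (422,33) in the crop. Against the prediction, the tip is about 1.3 mm to -x and the hole about 1.2 mm to +x. So I shift about 2.6 mm in tool y and lower into the mouth, watching the force.

>>> drive_tool --rows '[[[0.0005,0.0026,0],0],[[0,0,0.01],0],[[0,0,0.008],0],[[0,0,0.004],0],[[0,0,0.002],0],[[0,0,0],0],[[0,0,0],0]]'

```text
t: 7.1
tool_pos: [0.6425, 0.0013, 0.177]
tool_rot: [2.214, 2.229, 0.0]
contact_force: [0.7, -0.0, -0.7]
opening: 0.0115
grip_force: 49.1
```

Run:
```python
from h import *
for i in range(3):
    d=snap("wrist")
    o=ctrl.get_obs();print(o["tool_pos"],o["contact_force"])
```

```text
[0.64262372 0.0013196  0.17724458] [0.38825669 0.10866167 0.04291581]
[0.64266117 0.00133399 0.17734135] [-0.46084856 -0.3000611  -0.54091074]
[0.64264492 0.00131786 0.17736572] [-0.53036469  0.1030222  -0.79723812]
```

>>> drive_tool --rows '[[[0,0,0.002],0],[[0,0,0.002],0],[[0,0,0],0]]'

```text
t: 7.55
tool_pos: [0.6422, 0.0014, 0.1724]
tool_rot: [-2.213, -2.229, 0.001]
contact_force: [0.4, -0.7, 0.1]
opening: 0.0116
grip_force: 49.1
```

>>> drive_tool --rows '[[[0,0,0.002],0],[[0,0,0.002],0],[[0,0,0],0]]'

```text
t: 7.85
tool_pos: [0.6426, 0.0013, 0.1691]
tool_rot: [2.213, 2.229, 0.0]
contact_force: [-0.8, -0.2, 1.8]
opening: 0.0119
grip_force: 49.4
```

>>> drive_tool --rows '[[[0,0,0.0015],0],[[0,0,0.001],0],[[0,0,0],0]]'

```text
t: 8.15
tool_pos: [0.6427, 0.0013, 0.167]
tool_rot: [2.213, 2.229, 0.001]
contact_force: [-1.7, 0.7, 3.8]
opening: 0.0115
grip_force: 49.6
```

>>> drive_tool --rows '[[[0,0,0.001],0],[[0,0,0.001],0],[[0,0,0],0]]'

```text
t: 8.45
tool_pos: [0.643, 0.0013, 0.1667]
tool_rot: [2.213, 2.229, 0.001]
contact_force: [-2.8, 0.0, 10.9]
opening: 0.0115
grip_force: 50.6
```

Hard stop reached at 10.9 N, so the pusher is fully down. Lift and return to the stand.

>>> drive_tool --rows '[[[0,0,-0.01],0],[[0,0,-0.02],0],[[0,0,-0.03],0],[[0,0,-0.02],0],[[0.0132,-0.0378,0],0],[[0.0132,-0.0378,0],0],[[0.0132,-0.0378,0],0],[[0.0132,-0.0378,0],0],[[0.0131,-0.0378,0],0],[[0,0,0],0]]'

```text
t: 9.45
tool_pos: [0.4489, 0.0671, 0.2423]
tool_rot: [-2.21, -2.229, 0.003]
contact_force: [0.6, 0.6, 0.3]
opening: 0.0119
grip_force: 49.2
```

>>> drive_tool --rows '[[[0,0,0.02],0],[[0,0,0.02],0],[[0,0,0],0],[[0,0,0],0],[[0,0,0],0]]'

```text
t: 9.95
tool_pos: [0.4539, 0.0658, 0.2055]
tool_rot: [2.213, 2.228, 0.002]
contact_force: [0.5, -0.2, -0.6]
opening: 0.0116
grip_force: 49.2
```

Run:
```python
from h import *
d=snap("wrist")
o=ctrl.get_obs();t=o["tool_pos"]
im=d["image"]; cv2.imwrite("pics/w4.png",cv2.resize(im[180:330,156:356],(800,600),interpolation=cv2.INTER_CUBIC))
a=cv2.imread("pics/w3.png");b=cv2.imread("pics/w4.png")
# stylus+collar drift within hand: match the collar/finger-free region, and grip
g=lambda i:cv2.cvtColor(i,cv2.COLOR_BGR2GRAY)
for n,(x0,y0,x1,y1) in dict(collar=(330,118,490,185),top=(315,460,500,590),pads=(230,180,350,330)).items():
    r=cv2.matchTemplate(g(b)[y0-20:y1+20 if y1+20<600 else 600,x0-30:x1+30],g(a)[y0:y1,x0:x1],cv2.TM_CCOEFF_NORMED);_,v,_,l=cv2.minMaxLoc(r);print(n,v,l[0]-30,l[1]-20)
print(t,o["tool_rot"])
```

```text
collar 0.36560651659965515 2 3
top 0.9401612877845764 0 0
pads 0.9184608459472656 -1 4
[0.45388332 0.06580036 0.20568336] [2.21279894e+00 2.22793499e+00 2.17978013e-03]
```

>>> drive_tool --rows '[[[0,-0.0003,0.01],0],[[0,0,0.006],0],[[0,0,0.006],0],[[0,0,0.006],0],[[0,0,0],0]]'

```text
t: 10.5
tool_pos: [0.4519, 0.0659, 0.175]
tool_rot: [-2.212, -2.228, 0.003]
contact_force: [-0.2, -0.6, -0.4]
opening: 0.0117
grip_force: 49.2
```

>>> drive_tool --rows '[[[0,0,0],0],[[0,0,0.006],0],[[0,0,0.006],0],[[0,0,0.006],0],[[0,0,0],0],[[0,0,0],0]]'

```text
t: 11.1
tool_pos: [0.4525, 0.0659, 0.158]
tool_rot: [-2.213, -2.229, 0.001]
contact_force: [-0.1, -0.2, 0.4]
opening: 0.0118
grip_force: 49.2
```

>>> drive_tool --rows '[[[0,0.0008,0.006],0],[[0,0,0.006],0],[[0,0,0.002],0],[[0,0,0.001],0],[[0,0,0],0],[[0,0,0],0]]'

```text
t: 11.7
tool_pos: [0.4536, 0.0659, 0.1435]
tool_rot: [2.214, 2.229, 0.0]
contact_force: [-0.2, 0.1, -0.6]
opening: 0.0116
grip_force: 49.2
```

>>> drive_tool --rows '[[[0,0,0.001],0],[[0,0,0],0],[[0,0,0],0]]'

```text
t: 12.0
tool_pos: [0.4535, 0.0659, 0.1425]
tool_rot: [2.214, 2.229, 0.0]
contact_force: [-0.4, -0.3, -0.3]
opening: 0.0119
grip_force: 49.2
```

>>> drive_tool --rows '[[[0,0,0],0],[[0,0,0],0],[[0,0,0],0],[[0,0,0],0],[[0,0,0],0],[[0,0,0],0],[[0,0,0],0],[[0,0,0],0]]' --jaw 0

```text
t: 12.8
tool_pos: [0.4535, 0.0659, 0.1424]
tool_rot: [-2.214, -2.229, -0.0]
contact_force: [-0.1, -0.1, -0.1]
opening: 0.0852
grip_force: 0.0
```

>>> drive_tool --rows '[[[0,0,-0.013],0],[[0,0,-0.01],0],[[0,0,0],0],[[0,0,0],0]]'

```text
t: 13.2
tool_pos: [0.4539, 0.0659, 0.1664]
tool_rot: [2.213, 2.228, 0.002]
contact_force: [-0.1, 0.3, 0.2]
opening: 0.0853
grip_force: 0.0
```

Run:
```python
from h import *
d=snap("wrist");b=cv2.resize(d["image"],(800,600),interpolation=cv2.INTER_CUBIC);a=cv2.imread("pics/w2.png")
g=lambda i:cv2.cvtColor(i,cv2.COLOR_BGR2GRAY)
for n,(x0,y0,x1,y1) in dict(stand=(310,215,500,300),sty=(365,300,440,460)).items():
    r=cv2.matchTemplate(g(b)[y0-25:y1+25,x0-25:x1+25],g(a)[y0:y1,x0:x1],cv2.TM_CCOEFF_NORMED);_,v,_,l=cv2.minMaxLoc(r);print(n,v,l[0]-25,l[1]-25)
print(ctrl.get_obs()["tool_pos"])
```

```text
stand 0.9901981949806213 -2 2
sty 0.98646080493927 -2 0
[0.45357699 0.06592906 0.16574933]
```

>>> drive_tool --rows '[[[0,0,-0.045],0],[[0,0,-0.045],0],[[0,0,-0.045],0],[[0.026,0.038,0],0],[[0.026,0.038,0],0],[[0.026,0.038,0],0],[[0.025,0.038,0],0],[[0,0,0],0.088],[[0,0,0],0.088],[[0,0,0],0]]'

```text
t: 14.25
tool_pos: [0.6048, 0.1702, 0.299]
tool_rot: [-2.4, -2.026, 0.003]
contact_force: [-0.1, -0.6, 0.6]
opening: 0.0855
grip_force: 0.0
```

>>> drive_tool --rows '[[[0,0,0],0],[[0,0,0],0]]'

```text
t: 14.45
tool_pos: [0.6045, 0.1698, 0.3004]
tool_rot: [-2.4, -2.027, 0.0]
contact_force: [0.1, -0.4, -0.1]
opening: 0.0854
grip_force: 0.0
```

Run:
```python
from h import *
d=snap("wrist");o=ctrl.get_obs();print(o["tool_pos"],o["tool_rot"])
cv2.imwrite("pics/w5.png",cv2.resize(d["image"],(800,600),interpolation=cv2.INTER_CUBIC))
```

```text
[0.6045124  0.16983463 0.30052386] [2.40021890e+00 2.02689089e+00 2.92949426e-04]
```

View pics/w5.png

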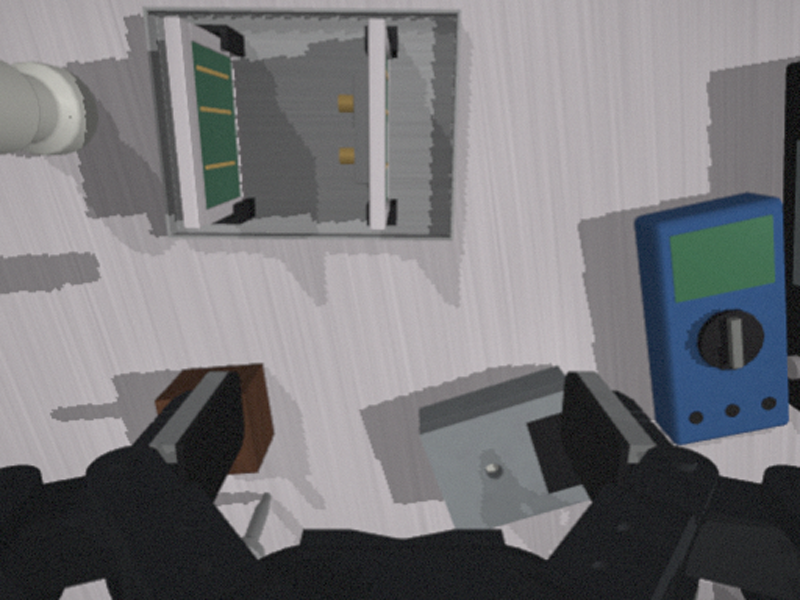

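The stub board's top bar runs from (376,20) to (378,229), 16 px wide, with the stubs on its left at (346,103) and (346,156). The other board, at (180,120), is the power board.

Run:
```python
from h import *
from scipy.spatial.transform import Rotation as Ro
d=load("wrist")
F=lambda x,y:((x+.5)*.64-.5,(y+.5)*.64-.5)
A=atz(d,*F(376.5,20),.096);B=atz(d,*F(378,229),.096);print(A,B,np.linalg.norm(A-B),np.degrees(np.arctan2(*(A-B)[1::-1])))
m=(A+B)/2;o=ctrl.get_obs();R=Ro.from_rotvec(o["tool_rot"]).as_matrix()
print("mid",m,"tool yaw",np.degrees(np.arctan2(R[1,0],R[0,0])),"delta tool",R.T@(m-o["tool_pos"]))
C=[atz(d,*F(*p),.018) for p in ((147,12),(459,12),(450,237),(173,235))];print(np.mean(C,0),np.linalg.norm(np.diff(C,axis=0),axis=1))
```

```text
[0.6127729  0.28954559 0.096     ] [0.59568629 0.19288948 0.096     ] 0.09815475830947613 79.9749746104711
mid [0.60422959 0.24121753 0.096     ] tool yaw 80.35956568632324 delta tool [ 0.07030394 -0.01226417  0.20453008]
[0.55747074 0.24966461 0.018     ] [0.18600168 0.13583521 0.18393371]
```

>>> drive_tool --rows '[[[0.035,-0.006,0],0],[[0.0353,-0.0063,0],0.007],[[0,0,0.04],0],[[0,0,0.04],0],[[0,0,0.02],0],[[0,0,0.01],0],[[0,0,0],0],[[0,0,0],0]]'

```text
t: 15.3
tool_pos: [0.6052, 0.2414, 0.1921]
tool_rot: [2.407, 2.017, 0.004]
contact_force: [-0.0, 0.5, -0.0]
opening: 0.0854
grip_force: 0.0
```

Run:
```python
from h import *
from scipy.spatial.transform import Rotation as Ro
d=snap("wrist");o=ctrl.get_obs();print(o["tool_pos"],o["tool_rot"])
g=cv2.cvtColor(d["image"],cv2.COLOR_BGR2GRAY)
R=Ro.from_rotvec(o["tool_rot"]).as_matrix();t=o["tool_pos"]
for s in (0.015,.025,.035,.045):
    p=t+R@[s,0,0];p[2]=.096;e=[p+R@[0,y,0] for y in(-.004,.004)]
    q=proj(d,[p]+e);v=int(round(q[0,1]));print(q.round(1).tolist(),g[v,int(q[0,0])-16:int(q[0,0])+17].tolist() if 0<=v<384 else None)
```

```text
[0.60552973 0.24151689 0.19277334] [2.40702664 2.01653007 0.00523788]
[[257.5, 195.0], [249.6, 195.0], [265.4, 195.0]] [106, 106, 102, 105, 107, 117, 149, 180, 190, 190, 190, 191, 194, 193, 195, 193, 196, 194, 195, 194, 182, 150, 132, 134, 132, 133, 132, 128, 132, 130, 131, 132, 132]
[[257.5, 175.9], [249.4, 175.9], [265.5, 175.9]] [108, 104, 107, 104, 103, 116, 155, 183, 190, 190, 190, 193, 192, 193, 189, 194, 192, 193, 196, 195, 186, 155, 137, 136, 137, 134, 130, 135, 134, 134, 133, 135, 134]
[[257.4, 156.2], [249.3, 156.2], [265.6, 156.2]] [109, 105, 106, 102, 107, 124, 161, 188, 188, 188, 188, 190, 192, 194, 188, 196, 193, 192, 197, 193, 188, 161, 133, 130, 133, 132, 133, 130, 135, 130, 134, 130, 130]
[[257.4, 135.8], [249.1, 135.8], [265.7, 135.8]] [104, 104, 105, 104, 106, 125, 170, 189, 191, 187, 188, 189, 192, 193, 193, 195, 195, 195, 195, 196, 193, 171, 136, 130, 132, 136, 132, 130, 135, 132, 133, 130, 134]
```

>>> drive_tool --rows '[[[0,-0.0012,0.02],0],[[0,0,0.02],0],[[0,0,0.007],0],[[0,0,0],0],[[0,0,0],0]]'

```text
t: 15.85
tool_pos: [0.6041, 0.2418, 0.145]
tool_rot: [2.407, 2.017, 0.003]
contact_force: [0.8, 0.6, 0.7]
opening: 0.0852
grip_force: 0.0
```

>>> drive_tool --rows '[[[0,0,0],0],[[0,0,0],0],[[0,0,0],0],[[0,0,0],0],[[0,0,0],0],[[0,0,0],0],[[0,0,0],0],[[0,0,0],0],[[0,0,0],0],[[0,0,0],0]]' --jaw 1 --grip_force 70

```text
t: 16.85
tool_pos: [0.6034, 0.2416, 0.1436]
tool_rot: [2.408, 2.018, 0.001]
contact_force: [-0.3, -0.1, 1.6]
opening: 0.0066
grip_force: 69.2
```

>>> drive_tool --rows '[[[0,0,-0.005],0],[[0,0,-0.01],0],[[0,0,-0.01],0],[[0,0,-0.01],0],[[0,0,0],0]]'

```text
t: 17.35
tool_pos: [0.6043, 0.242, 0.1813]
tool_rot: [2.407, 2.017, 0.006]
contact_force: [0.4, -0.2, -1.0]
opening: 0.0065
grip_force: 68.9
```

>>> drive_tool --rows '[[[0,0,-0.02],0],[[0,0,-0.035],0],[[0,0,-0.025],0],[[-0.02,0.0035,0],0],[[-0.035,0.0064,0],0],[[-0.035,0.0064,0],0],[[-0.035,0.0064,0],0],[[-0.035,0.0064,0],0],[[-0.035,0.0064,0],0],[[-0.02,0.0035,0],0]]'

```text
t: 18.35
tool_pos: [0.6037, 0.0207, 0.2583]
tool_rot: [2.41, 2.015, -0.001]
contact_force: [-0.1, 0.6, -2.3]
opening: 0.0064
grip_force: 68.8
```

>>> drive_tool --rows '[[[0,0,0],-0.07],[[0,0,0],-0.13],[[0,0,0],-0.13],[[0,0,0],-0.13],[[0,0,0],-0.13],[[0,0,0],-0.13],[[0,0,0],-0.13],[[0,0,0],-0.13],[[0,0,0],-0.13],[[0,0,0],-0.13]]'

```text
t: 19.35
tool_pos: [0.6038, 0.0231, 0.2583]
tool_rot: [-0.779, -3.043, -0.0]
contact_force: [0.4, -1.0, -1.0]
opening: 0.0065
grip_force: 68.9
```

>>> drive_tool --rows '[[[0,0,0],-0.13],[[0,0,0],-0.13],[[0,0,0],-0.1],[[0,0,0],-0.018],[[0,0,0],0],[[0,0,0],0],[[0,0,0],0]]'

```text
t: 20.05
tool_pos: [0.604, 0.0231, 0.2584]
tool_rot: [-0.204, -3.135, -0.0]
contact_force: [0.5, 0.2, -0.8]
opening: 0.0068
grip_force: 68.9
```

```bash
cat > d.py <<'E'
from h import *
from scipy.spatial.transform import Rotation as Ro
o=ctrl.get_obs();R=Ro.from_rotvec(o["tool_rot"]).as_matrix()
print(o["tool_pos"],"yaw",np.degrees(np.arctan2(R[1,0],R[0,0])),"q",o["q"].round(2),"grip",o["grip_force"])
print("delta tool",R.T@(np.array([.607,-.194,.2634])-o["tool_pos"]))
E
python3 d.py
```

```text
[0.60397692 0.02307199 0.25839057] yaw 172.57078025118977 q [-0.08  0.04  1.71  0.    1.4  -1.53] grip 68.85053515434265
delta tool [-0.03106519 -0.21485882 -0.00501225]
```

>>> drive_tool --rows '[[[-0.003,-0.02,-0.005],0],[[-0.005,-0.035,0],0],[[-0.005,-0.035,0],0],[[-0.005,-0.035,0],0],[[-0.005,-0.035,0],0],[[-0.004,-0.03,0],0],[[-0.003,-0.018,0],0],[[-0.001,-0.007,0],0],[[0,0,0],0],[[0,0,0],0]]'

```text
t: 21.05
tool_pos: [0.6072, -0.1931, 0.2633]
tool_rot: [-0.201, -3.135, -0.001]
contact_force: [0.2, 0.5, -1.5]
opening: 0.007
grip_force: 68.8
```

```bash
python3 d.py
cat > e.py <<'E'
from h import *
from scipy.spatial.transform import Rotation as Ro
o=ctrl.get_obs();t=o["tool_pos"]
# compare expected frame outline with scene image: top bar bright pixels
for n in ("scene","top"):
    d=snap(n,f"pics/{n}_end.png")
    R=Ro.from_rotvec(o["tool_rot"]).as_matrix()
    P=[t+R@np.array([x,y,z]) for x,y,z in ((-.05,0,.0476),(.05,0,.0476),(.05,0,.1376),(-.05,0,.1376),(0,0,.0926))]
    print(n,proj(d,P).round(0).tolist())
    g=cv2.absdiff(d["image"],load(n+"_old")["image"]).max(2) if False else None
E
python3 e.py
```

```text
[ 0.60723062 -0.19308204  0.26330305] yaw 172.6646047051025 q [-0.42  0.11  1.62  0.    1.41 -1.87] grip 68.84467363357544
delta tool [ 1.11551396e-04 -9.39822387e-04 -9.76313479e-05]
scene [[201.0, 138.0], [237.0, 129.0], [238.0, 155.0], [204.0, 165.0], [221.0, 147.0]]
top [[304.0, 162.0], [301.0, 197.0], [298.0, 202.0], [301.0, 170.0], [301.0, 182.0]]
```

```bash
cat >> m.py <<'E'
print("--head")
for z in (.174,.184,.194,.204,.214):
    rep(f"S{z}",b,CS,[(482,208),(568,186),(610,262),(524,282)],z);rep(f"T{z}",a,CT,[(135,52),(274,70),(270,160),(114,152)],z)
for z in (.16,.17,.18): print(z,((proj(a,[.594,-.303,z])-[330,170]+.5)*6).round(),((proj(b,[.594,-.303,z])-[175,70]+.5)*6+[396,0]).round())
E
python3 m.py | sed -n '/--head/,$p'
```

```text
--head
S0.174 [[0.5937, -0.4305], [0.5464, -0.4265], [0.5598, -0.3505], [0.604, -0.3567]] mean [ 0.576  -0.3911  0.174 ] edges [0.047 0.077 0.045 0.074]
T0.174 [[0.6173, -0.3428], [0.6076, -0.4107], [0.5631, -0.4061], [0.5679, -0.3302]] mean [ 0.589  -0.3724  0.174 ] edges [0.069 0.045 0.076 0.051]
S0.184 [[0.5994, -0.415], [0.5529, -0.4111], [0.566, -0.3363], [0.6095, -0.3424]] mean [ 0.5819 -0.3762  0.184 ] edges [0.047 0.076 0.044 0.073]
T0.184 [[0.6152, -0.3407], [0.6055, -0.408], [0.5614, -0.4034], [0.5662, -0.3281]] mean [ 0.5871 -0.37    0.184 ] edges [0.068 0.044 0.075 0.051]
S0.194 [[0.6051, -0.3995], [0.5593, -0.3957], [0.5722, -0.3221], [0.6151, -0.3281]] mean [ 0.5879 -0.3613  0.194 ] edges [0.046 0.075 0.043 0.072]
T0.194 [[0.6131, -0.3386], [0.6035, -0.4053], [0.5597, -0.4007], [0.5644, -0.3261]] mean [ 0.5852 -0.3677  0.194 ] edges [0.067 0.044 0.075 0.05 ]
S0.204 [[0.6107, -0.384], [0.5658, -0.3803], [0.5784, -0.3078], [0.6206, -0.3138]] mean [ 0.5939 -0.3465  0.204 ] edges [0.045 0.074 0.043 0.071]
T0.204 [[0.6109, -0.3364], [0.6014, -0.4026], [0.558, -0.3981], [0.5627, -0.324]] mean [ 0.5833 -0.3653  0.204 ] edges [0.067 0.044 0.074 0.05 ]
S0.214 [[0.6164, -0.3685], [0.5722, -0.3649], [0.5847, -0.2936], [0.6261, -0.2994]] mean [ 0.5999 -0.3316  0.214 ] edges [0.044 0.072 0.042 0.07 ]
T0.214 [[0.6088, -0.3343], [0.5994, -0.3999], [0.5563, -0.3954], [0.561, -0.322]] mean [ 0.5813 -0.3629  0.214 ] edges [0.066 0.043 0.074 0.049]
0.16 [[ 51. 106.]] [[593. 354.]]
0.17 [[ 55. 102.]] [[591. 337.]]
0.18 [[58. 98.]] [[590. 319.]]
```

>>> drive_tool --rows '[[[0,0,0.001],0],[[0,0,0],0],[[0,0,0],0],[[0,0,0],0],[[0,0,0],0]]'

```text
t: 21.65
tool_pos: [0.6071, -0.1941, 0.2624]
tool_rot: [0.202, 3.135, -0.0]
contact_force: [-0.2, -0.6, -2.1]
opening: 0.0067
grip_force: 68.8
```

```bash
python3 -c "
from station import ctrl
print(ctrl.finish_job())"
```

```text
the job is handed in; nothing more can be done
None
```

I handed the job in at about 22 s: pusher pressed to its stop, stylus back in its stand, and the tuner board held about 11 cm in front of the lens by my measurements; no verdict was returned.

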